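# Fit the interlocking insert boards of a gift-box tray

## Robot

A 6-joint arm with a two-finger parallel gripper is mounted at the origin on the work surface. World frame = base frame: x ahead of the robot, y to its left, z up, the work surface at z = 0. Lengths are in mm, angles in rad, forces in N, time in s.
With the tool pointing down it reaches from about 350 to 975 mm from the base axis. Payload 7.1 kg.
Tool frame: the origin (TCP) lies at the very end of the fingers, on their centre line; the grasp point (between the pads) lies 19 mm behind it; x points along the fingers, y is the direction in which the jaws open and shut, and the axes are right-handed (so a half turn about x gives the same grasp; the last joint's range is limited). The gripper opens to 88 mm and grips with 3 to 60 N. Pads are 20 mm wide; open, the fingers measure 115 mm over their backs; the gripper's body (75 mm by 178 mm) begins 61 mm behind the grasp point.
Start: joints at [-1.287, 0.423, 1.63, -0, 1.089, -0.019], TCP at [186.389, -596.543, 222.675] pointing down, gripper open.
Joint ranges: [-3, 3], [-0.9, 2.11], [0.09, 2.58], [-1.31, 4.45], [0.11, 2.69], [-2.54, 2.54]. Speed limits (rad/s): [2.39, 2.39, 3.01, 3.14, 3.14, 3.14].

## Interface

Orientations are given as a rotation vector (axis times angle).
In Python, from workcell import ctrl gives the robot as it stands. The module is installed in compiled form; this text tells all that it offers.
- The arm moves only by the tool carry_out, never from a script. Its argument "commands" is a list of rows, each a list of 6 numbers: the shift along the tool's x, y, z in m, then the turn, a rotation vector about the tool's x, y, z in degrees. In form: [[tx, ty, tz, rx, ry, rz], ...]. A call has 1 to 8 rows; each row shifts and turns the pose as measured when the row begins, along the tool's axes as they then stand; what a row does not reach is not made up. A row lasts 1/8 s, in which the tool goes at most 62.5 mm and 10.7 degrees, less where a joint would pass 70% of its speed; a pose out of reach is approached as far as the arm can. A call with a gripper value outside its range is refused whole. "grip" is the closure, from 0 (fully open) to 1 (shut), set as the call begins (left out, the last holds). The fingers move at their own pace and stop on an object; the grip force is fixed at half the most. Time passes only in rows, so rows that do not move let the fingers close. It gives the time, the measured TCP pose, the force and the opening at its end, in the units of the state.
- ctrl.get_obs(): the state, without advancing time (a new reading comes with each control period).
- ctrl.get_image(name): name is "side" or "top"; returns a dict with "pixels" (480x640x3 uint8, blue, green, red), "intrinsics" (3x3 intrinsics, pixels), "dist_coeffs" ([k1, k2, p1, p2, k3] as OpenCV has them; the pictures are not rectified), "rvec" (rotation vector, rad) and "tvec" (3), from world to camera coordinates, as OpenCV has them. Camera axes: x right, y down, z forward; pixel columns grow to the right and rows downward; lengths in mm; the calibration is good to about 2 mm. A picture is of the moment at which its call begins. There is no depth.
- ctrl.close_job(): hands the job in, once; it reports no verdict.
The state is a dict: "t": time; "qpos": joint angles; "qvel": joint speeds; "joint_torque": joint torques, N m; "ee_pos": TCP position; "orientation": TCP orientation; "ft_force": force on the tool from outside, world axes, zero at the start; "moment": the same for the moment, N m; "width": finger opening in mm.
Only numpy, scipy, OpenCV 4.12 (cv2) and the standard library are available. Lean on these libraries where they do the work, as an engineer would, in place of code of your own. Each camera call takes 0.05 s, during which the arm holds its last target. There are 200 camera calls.

## Task

Fit the two plywood insert boards into the gift-box tray so that they interlock. First shove the tongue board, which lies askew in the tray, back against the tray's back wall and then sideways until its tongue is fully in the notch of the left side wall; then lay the nose board from the table in the open front of the space that is left and slide it fully home, its nose beside the other board's foot and against the back wall. Do not knock over either of the small drinking glasses.

Things in the scene. Friction and masses are not known exactly. Their poses are not given: they have to be found in the camera images.
- tray: Fixed wooden tray, open at the front. Origin: underside, middle of inner space; x points front to back, y left, z up. mm: inner space x -62.5..62.5, y -80..80. Floor 8 thick; an apron runs on ahead to x -137.5. Walls 14 thick, tops at z 26: back and left full length, right only from x -24.5 to the back.
- notch (a point): Middle of the through notch in the tray's left wall, on the wall's inner face at floor height: tray (12.5, 80, 8) mm; the notch is 30 mm long (tray x -2.5..27.5), full wall height.
- left_home (a point): Where the tongue board's origin lies when home: tray (0, 42.5, 8) mm. It is then against the back wall and left wall, tongue in the notch; play about 3 mm.
- right_home (a point): Where the nose board's origin lies when home: tray (0, -37.5, 8) mm. Its nose end is then at the back wall, its rear edge level with the front ends of the left wall and the tongue board; side play about 4 mm in all.
- tongue_board: Loose waxed plywood board 16 mm thick, about 140 g, starts flat on the tray floor, 12-30 mm short of home and 19-32 mm too far right, askew. Origin: underside, middle of main part; axes as the tray's when home. mm: main part x -62.5..62.5, y -37.5..37.5 (right edge y -29.5 where x < -24.5); foot x 27.5..62.5 reaches right to y -77.5. Round boss on top at (0, 4), 44 wide, 14 high.
- tongue_end (a point): Middle of the tongue's end, on the underside of the tongue board, at (12.5, 51.5) mm in its frame. The tongue is 27 mm wide (x -1..26), stands 14 mm out of the left edge and has rounded corners.
- nose_board: Loose waxed plywood board 16 mm thick, about 150 g, starts flat on the table to the right of the tray. Origin: underside, middle of its 125 x 81 bounding box; axes as the tray's when home. mm: main part x -62.5..25.5, y -40.5..40.5; nose x 25.5..62.5, y -40.5..0.5. Leading corners rounded, radius 8.
- block (a point): Top centre of the grip block on the nose board: (-10, 0, 54) mm in its frame. The block is 44 (x) by 30 (y) mm and stands 38 mm above the board's top face.
- glass_1: Small drinking glass standing to the right behind the tray, 48 mm diameter, 55 mm tall; origin at the centre of its underside, z up. A bystander.
- glass_2: Small drinking glass standing left of the tray, as glass_1. A bystander.
Not all that is in view belongs to the job. Leave any orange look-alike of the nose_board alone. What is shaped like the tongue_board but pink is not meant.

How it is judged:
By the outcome, as a careful person would: the job done as asked, in the order asked, and still so for the second after the job is handed in, with the robot touching nothing.
It also fails if it takes over 64 s, if anything falls off the work surface, if the arm or the gripper's body presses on something with over 40 N, if the wrist force passes 120 N, or if a joint passes its speed limit or range.

## Working session

There is one attempt and no reset: what is moved stays moved. The work goes in short steps, Python scripts to look and compute and a tool call to move; the robot and the scene stay as the last step left them, time stands still between calls to the robot, and variables do not carry over. Pictures are saved under pics/ and viewed, about 8 in all and at most 12, crops included, and the job is handed in when it is done.

Besides the shell and the picture viewer there is one more tool, called after ">>>" by a JSON object that holds its "fn" and its "kwargs". carry_out: Moves the arm, as the interface text tells. Its arguments: {"type":"object","properties":{"commands":{"type":"array"},"grip":{"type":"number"}},"required":["commands"]}

```bash
mkdir -p pics; cat > h.py <<'E'
import numpy as np, cv2
from workcell import ctrl
def img(name,fn=None):
    d=ctrl.get_image(name)
    d={k:np.array(v) for k,v in d.items()}
    if fn: cv2.imwrite('pics/'+fn,d['pixels']); 
    np.savez(f'last_{name}.npz',**d)
    return d
def load(name): return dict(np.load(f'last_{name}.npz'))
def ray(d,uv,z):
    n=cv2.undistortPoints(np.array(uv,float).reshape(-1,1,2),d['intrinsics'].astype(float),d['dist_coeffs'].astype(float)).reshape(-1,2)
    R=cv2.Rodrigues(d['rvec'].astype(float))[0];t=d['tvec'].astype(float).ravel()
    c=-R.T@t; v=np.c_[n,np.ones(len(n))]@R
    z=np.broadcast_to(z,len(n))
    return c+v*((z-c[2])/v[:,2])[:,None]
def proj(d,P):
    return cv2.projectPoints(np.array(P,float).reshape(-1,3),d['rvec'].astype(float),d['tvec'].astype(float),d['intrinsics'].astype(float),d['dist_coeffs'].astype(float))[0].reshape(-1,2)
E
python3 - <<'E'
from h import *
for n in('top','side'):
    d=img(n,n+'0.png'); R=cv2.Rodrigues(d['rvec'])[0]; print(n,(-R.T@d['tvec'].ravel()).round(),d['intrinsics'].round(1).tolist())
print(ctrl.get_obs())
E
```

```text
top [ 367.   68. 1204.] [[588.2, 0.0, 321.7], [0.0, 588.2, 240.7], [0.0, 0.0, 1.0]]
side [365. 639. 772.] [[465.5, 0.0, 321.6], [0.0, 465.5, 239.7], [0.0, 0.0, 1.0]]
{'t': 0.1, 'qpos': array([-1.28697948e+00,  4.23804259e-01,  1.63059622e+00,  1.37902133e-05,
        1.08858364e+00, -1.90183944e-02]), 'qvel': array([ 0.0006392 , -0.00139829, -0.00200601, -0.00049032,  0.0001323 ,
        0.0004491 ]), 'joint_torque': array([-1.78349178e-04, -5.45613277e+01, -2.74325645e+01,  6.45362749e-02,
        1.88004639e-02, -4.87894908e-06]), 'ee_pos': array([ 186.27094062, -596.07901547,  221.9613676 ]), 'orientation': array([ 2.05877478,  0.31559782, -2.05913215]), 'ft_force': array([-0.43104724, -0.50778022, -0.27784749]), 'moment': array([ 0.00289153,  0.03841116, -0.00060631]), 'width': 87.49073959296923}
```

View pics/top0.png

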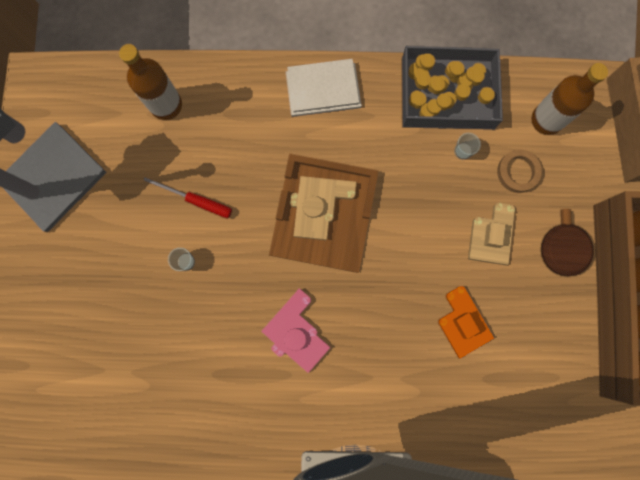

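View pics/side0.png

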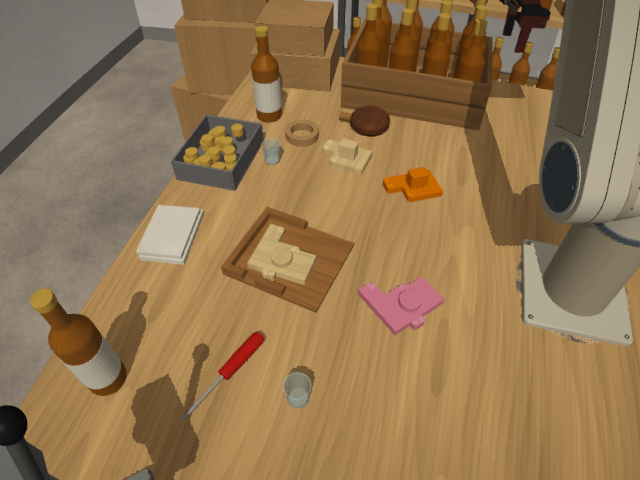

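```bash
python3 - <<'E'
from h import *
p=load('top')['pixels']
def crop(x0,x1,y0,y1,s=4): return cv2.resize(p[y0:y1,x0:x1],None,fx=s,fy=s,interpolation=cv2.INTER_CUBIC)
a=crop(264,389,148,280);b=crop(456,526,148,280)
c=cv2.convertScaleAbs(np.hstack([a,b]),alpha=1.5);print(c.shape)
for k in range(0,c.shape[1],40): cv2.line(c,(k,0),(k,6),(0,255,0),1)
for k in range(0,c.shape[0],40): cv2.line(c,(0,k),(6,k),(0,255,0),1)
cv2.imwrite('pics/crop1.png',c)
E
```

```text
(528, 780, 3)
```

View pics/crop1.png

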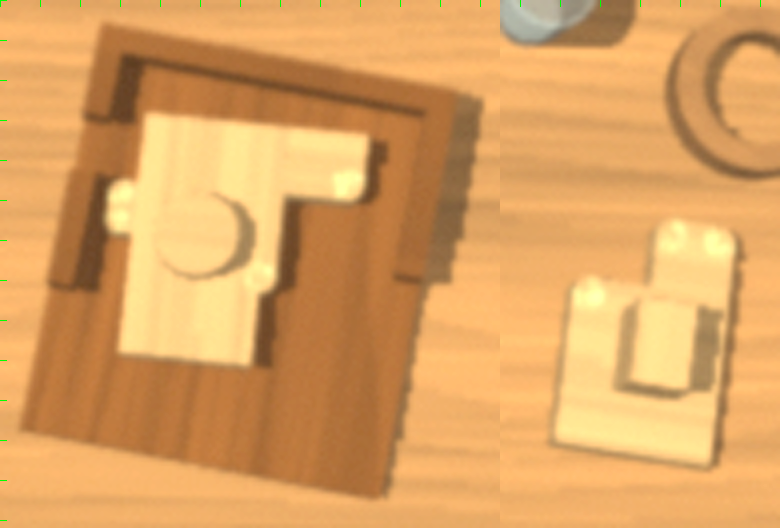

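```bash
cat >> h.py <<'E'
from scipy.spatial.transform import Rotation as Ro
def fit(m,w):
    m=np.array(m,float)[:,:2];w=np.array(w)[:,:2];mc,wc=m.mean(0),w.mean(0);a=m-mc;b=w-wc
    th=np.arctan2((a[:,0]*b[:,1]-a[:,1]*b[:,0]).sum(),(a*b).sum())
    R=np.array([[np.cos(th),-np.sin(th)],[np.sin(th),np.cos(th)]]);t=wc-R@mc
    return t,np.degrees(th),(w-(m@R.T+t)).round(1)
def T(pose,p):
    t,th=pose;th=np.radians(th);c,s=np.cos(th),np.sin(th)
    return np.array([t[0]+c*p[0]-s*p[1],t[1]+s*p[0]+c*p[1]])
def go(xyz=None,jaw=None):
    "remaining move in tool axes (m) and turn about tool axes (deg); jaw = world heading of tool y, deg"
    o=ctrl.get_obs();R=Ro.from_rotvec(o['orientation']);p=o['ee_pos'];M=R.as_matrix()
    h=np.degrees(np.arctan2(M[1,1],M[0,1]))
    print('t',round(o['t'],2),'p',p.round(1),'jaw',h.round(2),'xaxis',M[:,0].round(3),'F',o['ft_force'].round(1),'w',round(o['width'],1))
    if xyz is not None: print(' tool shift mm',(R.inv().apply(np.array(xyz)-p)).round(1))
    if jaw is not None:
        k=(jaw-h+90)%180-90; a=np.radians(h+k)
        y=[np.cos(a),np.sin(a),0];x=[0,0,-1];z=np.cross(x,y)
        print(' turn deg',np.degrees((R.inv()*Ro.from_matrix(np.c_[x,y,z])).as_rotvec()).round(2))
E
python3 - <<'E'
from h import *
d=load('top')
def W(cp,z,off=264,x0=0):
    cp=np.array(cp,float);uv=np.c_[off+(cp[:,0]-x0+.5)/4-.5,148+(cp[:,1]+.5)/4-.5];return ray(d,uv,z)
r=fit([(76.5,94),(76.5,-94),(-62.5,94),(-24.5,-80),(-24.5,-94),(27.5,94)],W([(101,24),(457,93),(48,283),(394,275),(422,280),(84,116)],26));print('tray',*r)
tr=r
r=fit([(62.5,37.5),(62.5,-77.5),(-62.5,37.5),(-62.5,-29.5),(27.5,-37.5),(0,4)],W([(145,113),(370,135),(118,354),(253,366),(285,197),(203,235)],[24]*5+[38]));print('tong',*r)
tb=r
r=fit([(-62.5,40.5),(-62.5,-40.5),(12,15),(12,-15),(-32,-15),(-32,15)],W([(552,443),(713,466),(640,299),(697,306),(686,392),(632,383)],[16]*2+[54]*4,456,500));print('nose',*r)
np.savez('fit.npz',tt=tr[0],ta=tr[1])
b=T(tb[:2],(0,4));print('boss',b)
dx=tb[0]-tr[0];a=np.radians(tr[1]);print('tongue in tray',np.cos(a)*dx[0]+np.sin(a)*dx[1],-np.sin(a)*dx[0]+np.cos(a)*dx[1],tb[1]-tr[1])
print('boss home',T(tr[:2],(0,46.5)))
go((*b,120),tr[1]); go((*b,120),tb[1])
E
```

```text
tray [619.03036988  70.63856509] -10.09398361594323 [[ 0.1 -0. ]
 [-0.7  0.7]
 [ 0.3 -1. ]
 [ 0.4  1. ]
 [ 0.6  0.5]
 [-0.8 -1.2]]
tong [598.13653159  92.64719874] -4.779055903322263 [[ 0.8  1.1]
 [ 0.7 -0.3]
 [-0.3  1.5]
 [ 0.3 -0.3]
 [-1.1  0.2]
 [-0.4 -2.2]]
nose [ 556.0082497  -271.50592039] -7.258031021228421 [[ 0.8  1.3]
 [ 0.5 -1.8]
 [-1.1 -0.5]
 [-0.3  0.4]
 [-0.1  1.5]
 [ 0.2 -1. ]]
boss [598.4697859   96.63329226]
tongue in tray -24.42774165928416 18.006050949440287 5.3149277126209675
boss home [627.1801155  116.41881898]
t 0.1 p [ 186.3 -596.1  222. ] jaw -72.65 xaxis [-0.     0.001 -1.   ] F [-0.4 -0.5 -0.3] w 87.5
 tool shift mm [ 102.7 -538.1 -600. ]
 turn deg [-6.256e+01 -5.000e-02  7.000e-02]
t 0.1 p [ 186.3 -596.1  222. ] jaw -72.65 xaxis [-0.     0.001 -1.   ] F [-0.4 -0.5 -0.3] w 87.5
 tool shift mm [ 102.7 -538.1 -600. ]
 turn deg [-6.787e+01 -5.000e-02  7.000e-02]
```

>>> {"fn": "carry_out", "kwargs": {"commands": [[0,-0.034,-0.0375,0,0,0],[0,-0.034,-0.0375,0,0,0],[0,-0.034,-0.0375,0,0,0],[0,-0.034,-0.0375,0,0,0],[0,-0.034,-0.0375,0,0,0],[0,-0.034,-0.0375,0,0,0],[0,-0.034,-0.0375,0,0,0],[0,-0.034,-0.0375,0,0,0]], "grip": 0}}

```text
t: 1.1
ee_pos: [395.2, -238.7, 220.2]
orientation: [2.063, 0.311, -2.065]
ft_force: [0.9, -0.6, -0.8]
width: 88.1
```

>>> {"fn": "carry_out", "kwargs": {"commands": [[0,-0.034,-0.0375,0,0,0],[0,-0.034,-0.0375,0,0,0],[0,-0.034,-0.0375,0,0,0],[0,-0.034,-0.0375,0,0,0],[0,-0.034,-0.0375,0,0,0],[0,-0.034,-0.0375,0,0,0],[0,-0.034,-0.0375,0,0,0],[0,-0.034,-0.0375,0,0,0]]}}

```text
t: 2.1
ee_pos: [606.8, 122.1, 219.5]
orientation: [2.06, 0.312, -2.066]
ft_force: [0.0, 0.1, -0.2]
width: 87.8
```

>>> {"fn": "carry_out", "kwargs": {"commands": [[0,0,0,-10,0,0],[0,0,0,-10,0,0],[0,0,0,-10,0,0],[0,0,0,-10,0,0],[0,0,0,-10,0,0],[0,0,0,-10,0,0],[0,0,0,-8,0,0]]}}

```text
t: 2.98
ee_pos: [606.2, 126.4, 215.5]
orientation: [1.237, 1.197, -1.247]
ft_force: [-0.8, -0.0, -0.5]
width: 87.7
```

```bash
python3 - <<'E'
from h import *
go((598.4,96.6,70),-4.8)
E
```

```text
t 2.98 p [606.2 126.4 215.5] jaw -2.47 xaxis [-0.009  0.002 -1.   ] F [-0.8 -0.  -0.5] w 87.7
 tool shift mm [145.5  -5.1  30.3]
 turn deg [ 2.33 -0.06  0.55]
```

>>> {"fn": "carry_out", "kwargs": {"commands": [[0.03,-0.002,0.01,2,0,0.5],[0.03,-0.002,0.01,0,0,0],[0.03,-0.001,0.01,0,0,0],[0.03,0,0,0,0,0],[0.01,0,0,0,0,0],[0,0,0,0,0,0]]}}

```text
t: 3.72
ee_pos: [598.4, 96.3, 81.5]
orientation: [1.266, 1.174, -1.266]
ft_force: [-0.1, -0.9, -0.1]
width: 87.7
```

```bash
python3 - <<'E'
from h import *
go((598.4,96.6,30),-4.8)
p=img('top')['pixels']; q=img('side')['pixels']
a=cv2.resize(p[140:290,255:395],None,fx=2.8,fy=2.8,interpolation=2);b=cv2.resize(q[180:330,200:370],None,fx=2.2,fy=2.2,interpolation=2)
h=max(a.shape[0],b.shape[0]);f=lambda i:cv2.copyMakeBorder(i,0,h-i.shape[0],0,0,0)
cv2.imwrite('pics/c2.png',np.hstack([f(a),f(b)]))
E
```

```text
t 3.73 p [598.4  96.3  81.5] jaw -4.41 xaxis [-0.001  0.001 -1.   ] F [-0.1 -0.9 -0.1] w 87.7
 tool shift mm [51.5  0.1 -0.3]
 turn deg [ 0.39 -0.06  0.07]
```

View pics/c2.png

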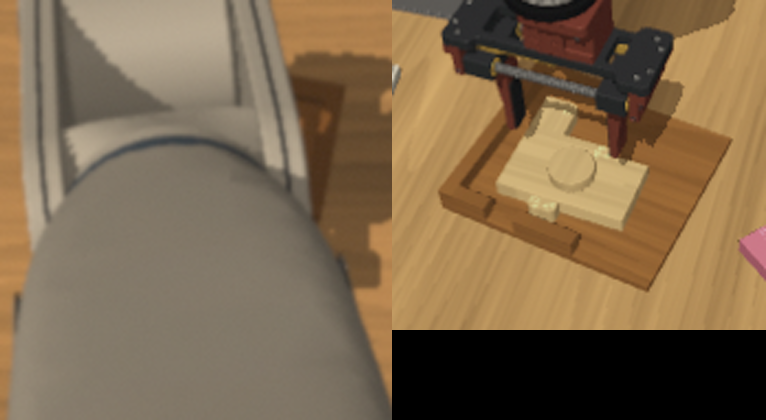

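The fingers straddle the boss (boss about (570,165) in the side crop). Next I lower and grip.

>>> {"fn": "carry_out", "kwargs": {"commands": [[0.025,0,0,0,0,0],[0.015,0,0,0,0,0],[0.009,0,0,0,0,0],[0.003,0,0,0,0,0],[0,0,0,0,0,0]]}}

```text
t: 4.45
ee_pos: [603.1, 97.5, 33.8]
orientation: [1.272, 1.168, -1.257]
ft_force: [-0.5, -0.2, 0.4]
width: 87.9
```

>>> {"fn": "carry_out", "kwargs": {"commands": [[0,0,0,0,0,0],[0,0,0,0,0,0],[0,0,0,0,0,0],[0,0,0,0,0,0],[0,0,0,0,0,0],[0,0,0,0,0,0]], "grip": 1}}

```text
t: 5.2
ee_pos: [603.7, 97.5, 34.9]
orientation: [1.272, 1.167, -1.256]
ft_force: [-0.0, 0.1, -0.5]
width: 42.4
```

```bash
python3 - <<'E'
from h import *
go((627.2,116.4,29),-10.1)
q=img('side')['pixels']
cv2.imwrite('pics/c3.png',cv2.resize(q[180:330,200:370],None,fx=4,fy=4,interpolation=2))
E
```

```text
t 5.2 p [603.7  97.5  34.9] jaw -4.37 xaxis [ 0.011  0.003 -1.   ] F [-0.   0.1 -0.5] w 42.4
 tool shift mm [  6.2  21.9 -20.6]
 turn deg [ 5.73 -0.24 -0.58]
```

View pics/c3.png

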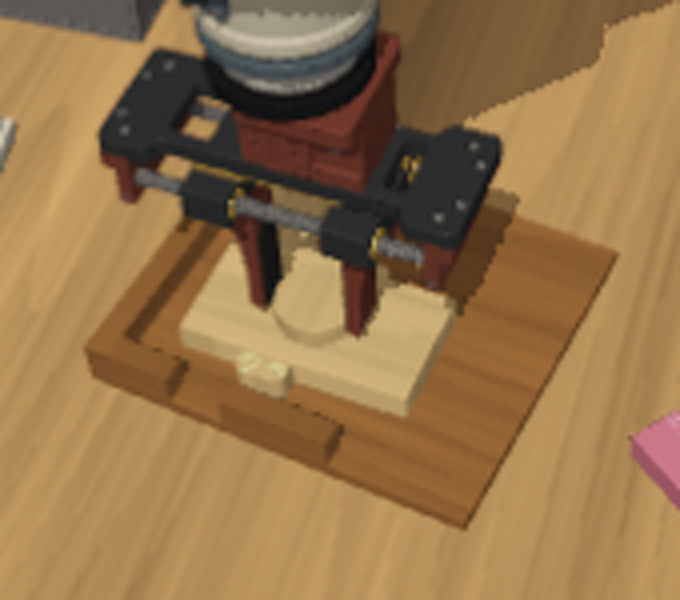

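```bash
python3 - <<'E'
from h import *
d=load('side')
a=np.radians(np.arange(0,360,5))
for z in(24,38):
    for dy in (0,8):
        P=proj(d,np.c_[603.7+22*np.cos(a),97.5+dy+22*np.sin(a),0*a+z]);c=(P-[200,180])*4
        print(z,dy,'left',c[c[:,0].argmin()].round(),'right',c[c[:,0].argmax()].round(),'bottom',c[c[:,1].argmax()].round())
print(((proj(d,[[603.7,97.5,35]])-[200,180])*4).round())
M=Ro.from_rotvec(ctrl.get_obs()['orientation']).as_matrix()
t=np.array([603.7,97.5,34.9])
for s in(-1,1):
  print('pad corner',((proj(d,[t+M[:,1]*s*(21.5)+M[:,2]*k*10 for k in(-1,1)])-[200,180])*4).round().tolist(), M[:,2])
E
```

```text
24 0 left [271. 321.] right [357. 315.] bottom [311. 352.]
24 8 left [266. 333.] right [352. 327.] bottom [306. 365.]
38 0 left [269. 303.] right [356. 298.] bottom [309. 335.]
38 8 left [263. 315.] right [351. 310.] bottom [304. 348.]
[[313. 304.]]
pad corner [[344.0, 331.0], [359.0, 301.0]] [-0.07626425 -0.99708089 -0.0036699 ]
pad corner [[266.0, 307.0], [282.0, 279.0]] [-0.07626425 -0.99708089 -0.0036699 ]
```

>>> {"fn": "carry_out", "kwargs": {"commands": [[0,0,0,0,0,0],[0,0,0,0,0,0],[0.004,0,0,0,0,-0.5],[0.004,0,0,0,0,0],[0,0,0,0,0,0]], "grip": 0.3}}

```text
t: 5.88
ee_pos: [603.9, 97.5, 26.2]
orientation: [1.269, 1.174, -1.263]
ft_force: [-0.7, 0.3, 0.5]
width: 61.6
```

>>> {"fn": "carry_out", "kwargs": {"commands": [[0,0,0,0,0,0],[0,0,0,0,0,0],[0,0,0,0,0,0],[0,0,0,0,0,0]], "grip": 1}}

```text
t: 6.38
ee_pos: [603.8, 97.5, 26.1]
orientation: [1.268, 1.174, -1.263]
ft_force: [-0.4, 0.2, -0.5]
width: 43.3
```

```bash
python3 - <<'E'
from h import *
go((627.2,116.4,29),-10.1)
E
```

```text
t 6.38 p [603.8  97.5  26.1] jaw -4.37 xaxis [ 0.001  0.004 -1.   ] F [-0.4  0.2 -0.5] w 43.3
 tool shift mm [ -2.8  21.9 -20.6]
 turn deg [ 5.73 -0.21 -0.04]
```

>>> {"fn": "carry_out", "kwargs": {"commands": [[0,0,0,3,0,0],[0,0,0,2.7,0,0],[0,0.006,0,0,0,0],[0,0.006,0,0,0,0],[0,0.003,0,0,0,0],[0,0,0,0,0,0]]}}

```text
t: 7.12
ee_pos: [619.9, 94.7, 26.1]
orientation: [1.341, 1.122, -1.335]
ft_force: [-0.1, 0.9, 0.1]
width: 43.3
```

```bash
python3 - <<'E'
from h import *
go((627.2,116.4,27),-10.1)
E
```

```text
t 7.12 p [619.9  94.7  26.1] jaw -10.11 xaxis [ 0.002  0.004 -1.   ] F [-0.1  0.9  0.1] w 43.3
 tool shift mm [ -0.8   3.4 -22.7]
 turn deg [-0.01 -0.22 -0.05]
```

>>> {"fn": "carry_out", "kwargs": {"commands": [[0,0.002,0,0,0,0],[0,0.001,0,0,0,0],[0,0,0,0,0,0]]}}

```text
t: 7.5
ee_pos: [622.8, 94.1, 26.1]
orientation: [1.341, 1.123, -1.335]
ft_force: [0.5, -0.6, -0.4]
width: 42.6
```

>>> {"fn": "carry_out", "kwargs": {"commands": [[0,0.0015,0,0,0,0],[0,0,0,0,0,0]]}}

```text
t: 7.75
ee_pos: [622.9, 93.9, 26.2]
orientation: [1.339, 1.125, -1.337]
ft_force: [-0.5, 0.5, 0.2]
width: 43.2
```

>>> {"fn": "carry_out", "kwargs": {"commands": [[0,0.0015,0,0,0,0],[0,0,0,0,0,0]]}}

```text
t: 8.0
ee_pos: [622.9, 93.8, 26.4]
orientation: [1.337, 1.127, -1.339]
ft_force: [-1.1, 0.4, 2.5]
width: 42.9
```

>>> {"fn": "carry_out", "kwargs": {"commands": [[0,0.006,0,0,0,0],[0,0,0,0,0,0]]}}

```text
t: 8.25
ee_pos: [622.8, 92.5, 25.7]
orientation: [1.329, 1.135, -1.35]
ft_force: [1.1, -0.6, 1.6]
width: 43.1
```

```bash
python3 - <<'E'
from h import *
go((627.2,116.4,27),-10.1)
E
```

```text
t 8.25 p [622.8  92.5  25.7] jaw -10.03 xaxis [-0.018  0.002 -1.   ] F [ 1.1 -0.6  1.6] w 43.1
 tool shift mm [ -1.3   0.2 -24.3]
 turn deg [0.07 0.06 1.03]
```

>>> {"fn": "carry_out", "kwargs": {"commands": [[0,-0.0005,0,0,0,1],[0,0,-0.005,0,0,0],[0,0,-0.005,0,0,0],[0,0,0,0,0,0]]}}

```text
t: 8.75
ee_pos: [624.8, 103.0, 26.0]
orientation: [1.337, 1.119, -1.336]
ft_force: [-1.7, 0.2, 2.0]
width: 43.3
```

```bash
python3 - <<'E'
from h import *
go((627.2,116.4,27),-10.1)
E
```

```text
t 8.75 p [624.8 103.   26. ] jaw -10.05 xaxis [ 0.001 -0.001 -1.   ] F [-1.7  0.2  2. ] w 43.3
 tool shift mm [ -1.1  -0.  -13.6]
 turn deg [ 0.05  0.05 -0.09]
```

>>> {"fn": "carry_out", "kwargs": {"commands": [[0,0.0003,-0.005,0,0,0],[0,0.0003,-0.004,0,0,0],[0,0,0,0,0,0]]}}

```text
t: 9.12
ee_pos: [626.6, 112.4, 25.8]
orientation: [1.336, 1.12, -1.337]
ft_force: [-1.9, 0.2, 3.0]
width: 43.2
```

>>> {"fn": "carry_out", "kwargs": {"commands": [[0,0.0005,-0.003,0,0,0],[0,0,-0.003,0,0,0],[0,0,0,0,0,0]]}}

```text
t: 9.5
ee_pos: [627.6, 117.1, 25.7]
orientation: [1.333, 1.12, -1.339]
ft_force: [-2.5, -0.8, 4.1]
width: 43.2
```

>>> {"fn": "carry_out", "kwargs": {"commands": [[0,0,-0.003,0,0,0],[0,0,-0.003,0,0,0]]}}

```text
t: 9.75
ee_pos: [627.6, 117.3, 25.6]
orientation: [1.325, 1.116, -1.344]
ft_force: [-3.9, -18.9, 7.6]
width: 43.1
```

```bash
python3 - <<'E'
from h import *
go((627.2,116.4,27),-10.1)
E
```

```text
t 9.75 p [627.6 117.3  25.6] jaw -9.9 xaxis [-0.005 -0.011 -1.   ] F [ -3.9 -18.9   7.6] w 43.1
 tool shift mm [-1.4 -0.3  1. ]
 turn deg [0.2  0.7  0.15]
```

>>> {"fn": "carry_out", "kwargs": {"commands": [[0,0.001,0,0,0,0],[0,0,0,0,0,0]]}}

```text
t: 10.0
ee_pos: [627.6, 116.9, 25.4]
orientation: [1.325, 1.117, -1.347]
ft_force: [-2.3, -1.4, 4.6]
width: 43.1
```

>>> {"fn": "carry_out", "kwargs": {"commands": [[0,0,0,0,0,0],[0,0,0,0,0,0],[0,0,0,0,0,0],[-0.03,0,0,0,0.7,0],[-0.05,0,0,0,0,0],[-0.05,0,0,0,0,0],[-0.04,0,0,0,0,0],[0,0,0,0,0,0]], "grip": 0}}

```text
t: 11.0
ee_pos: [631.1, 118.4, 199.7]
orientation: [1.34, 1.123, -1.333]
ft_force: [-0.7, 0.1, -0.6]
width: 87.8
```

```bash
python3 - <<'E'
from h import *
b=T(((556,-271.5),-7.26),(-10,0));print(b)
go((*b,130),-7.26+90)
E
```

```text
[ 546.08017091 -270.23627895]
t 11.0 p [631.1 118.4 199.7] jaw -9.98 xaxis [ 0.002  0.003 -1.   ] F [-0.7  0.1 -0.6] w 87.8
 tool shift mm [ 68.4 -16.5 397.7]
 turn deg [ 8.728e+01 -2.200e-01  7.000e-02]
```

>>> {"fn": "carry_out", "kwargs": {"commands": [[0,-0.002,0.05,0,0,0],[0,-0.002,0.05,0,0,0],[0,-0.002,0.05,0,0,0],[0,-0.002,0.05,0,0,0],[0,-0.002,0.05,0,0,0],[0,-0.002,0.05,0,0,0],[0,-0.002,0.05,0,0,0],[0,-0.002,0.035,0,0,0]]}}

```text
t: 12.0
ee_pos: [544.2, -265.2, 188.1]
orientation: [1.333, 1.134, -1.334]
ft_force: [0.4, -0.3, -0.7]
width: 87.3
```

>>> {"fn": "carry_out", "kwargs": {"commands": [[0,0,0,10.5,0,0],[0,0,0,10.5,0,0],[0,0,0,10.5,0,0],[0,0,0,10.5,0,0],[0,0,0,10.5,0,0],[0,0,0,10.5,0,0],[0,0,0,10.5,0,0],[0,0,0,10.5,0,0]]}}

```text
t: 13.0
ee_pos: [538.0, -266.1, 174.8]
orientation: [-2.143, 0.094, 2.187]
ft_force: [0.1, 0.4, 0.7]
width: 87.7
```

```bash
python3 - <<'E'
from h import *
go((546,-270.2,100),-7.26+90)
p=img('top')['pixels']; q=img('side')['pixels']
a=cv2.resize(p[148:248,264:384],None,fx=4,fy=4,interpolation=2);b=cv2.resize(q[80:200,300:400],None,fx=3,fy=3,interpolation=2)
h=max(a.shape[0],b.shape[0]);f=lambda i:cv2.copyMakeBorder(i,0,h-i.shape[0],0,0,0)
cv2.imwrite('pics/c4.png',cv2.convertScaleAbs(np.hstack([f(a),f(b)]),alpha=1.4))
E
```

```text
t 13.0 p [ 538.  -266.1  174.8] jaw -95.68 xaxis [-0.02   0.013 -1.   ] F [0.1 0.4 0.7] w 87.7
 tool shift mm [ 74.6   4.1 -10. ]
 turn deg [1.59 1.21 0.61]
```

View pics/c4.png

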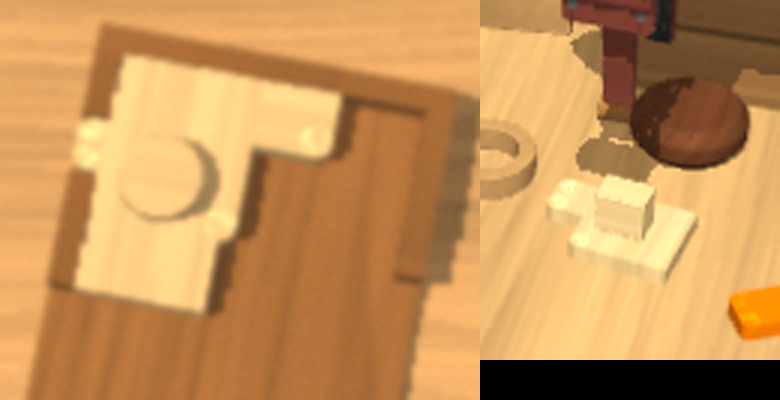

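```bash
python3 - <<'E'
from h import *
d=load('side');print(proj(d,[[546,-270.2,54]]),ray(d,[(348.8,145)],54))
E
```

```text
[[347.73007345 143.81935453]] [[ 542.38655282 -266.32539882   54.        ]]
```

>>> {"fn": "carry_out", "kwargs": {"commands": [[0.025,0.002,-0.005,1.6,1.2,0.6],[0.025,0.002,-0.005,0,0,0],[0.025,0,0,0,0,0],[0,0,0,0,0,0]]}}

```text
t: 13.6
ee_pos: [546.4, -270.3, 95.2]
orientation: [-2.165, 0.113, 2.169]
ft_force: [0.2, 0.5, -0.3]
width: 87.7
```

```bash
python3 - <<'E'
from h import *
go((546,-270.2,28),-7.26+90)
q=img('side')['pixels']
cv2.imwrite('pics/c5.png',cv2.convertScaleAbs(cv2.resize(q[80:190,290:420],None,fx=5,fy=5,interpolation=2),alpha=1.3))
E
```

```text
t 13.6 p [ 546.4 -270.3   95.2] jaw -96.01 xaxis [-0.002  0.001 -1.   ] F [ 0.2  0.5 -0.3] w 87.7
 tool shift mm [67.2 -0.1  0.3]
 turn deg [1.25 0.1  0.05]
```

View pics/c5.png

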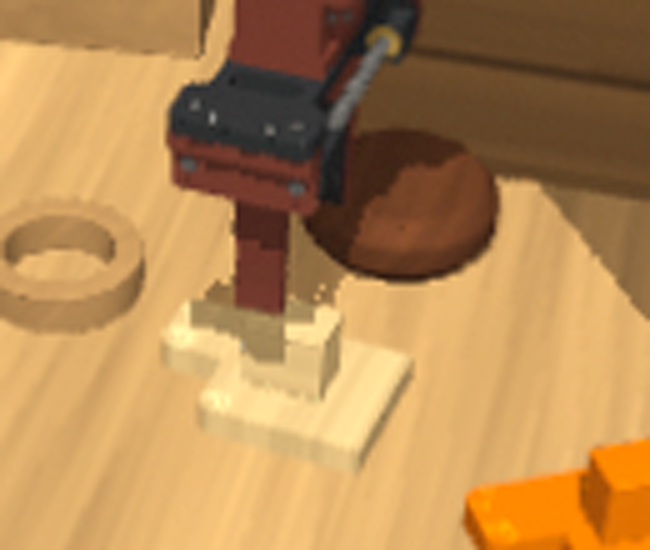

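>>> {"fn": "carry_out", "kwargs": {"commands": [[0.025,0,0,1.2,0,0],[0.02,0,0,0,0,0],[0.015,0,0,0,0,0],[0.006,0,0,0,0,0],[0,0,0,0,0,0]]}}

```text
t: 14.28
ee_pos: [550.2, -272.3, 31.6]
orientation: [-2.167, 0.134, 2.154]
ft_force: [-0.3, -0.7, 0.5]
width: 88.2
```

>>> {"fn": "carry_out", "kwargs": {"commands": [[0,0,0,0,0,0],[0,0,0,0,0,0],[0,0,0,0,0,0],[0,0,0,0,0,0],[0,0,0,0,0,0],[0,0,0,0,0,0],[0,0,0,0,0,0]], "grip": 1}}

```text
t: 15.15
ee_pos: [551.4, -272.9, 33.5]
orientation: [-2.171, 0.135, 2.151]
ft_force: [-0.6, 0.9, -0.1]
width: 29.6
```

>>> {"fn": "carry_out", "kwargs": {"commands": [[-0.02,0,0,0,0,0],[-0.03,0,0,0,0,0],[-0.03,0,0,0,0,0],[-0.01,0,0,0,0,0],[0,0,0,0,0,0]]}}

```text
t: 15.78
ee_pos: [550.0, -272.2, 128.6]
orientation: [-2.17, 0.134, 2.152]
ft_force: [-0.3, 0.3, -2.2]
width: 29.7
```

```bash
python3 - <<'E'
from h import *
f=np.load('fit.npz')
b=T((f['tt'],f['ta']),(-100,-37.5));print(b)
go((*b,110),-10.09+90)
E
```

```text
[514.00583547  51.24534017]
t 15.78 p [ 550.  -272.2  128.6] jaw -96.91 xaxis [ 0.008 -0.004 -1.   ] F [-0.3  0.3 -2.2] w 29.7
 tool shift mm [  17.  -316.8   74.8]
 turn deg [ 3.18 -0.5  -0.16]
```

>>> {"fn": "carry_out", "kwargs": {"commands": [[0,-0.04,0.0095,1,-0.5,0],[0,-0.04,0.0095,1,0,0],[0,-0.04,0.0095,1,0,0],[0,-0.04,0.0095,0,0,0],[0,-0.04,0.0095,0,0,0],[0,-0.04,0.0095,0,0,0],[0,-0.035,0.0095,0,0,0],[0,-0.02,0.0065,0,0,0]]}}

```text
t: 16.77
ee_pos: [519.7, 38.6, 120.2]
orientation: [-2.116, 0.194, 2.142]
ft_force: [0.7, -0.7, -1.9]
width: 29.7
```

```bash
python3 - <<'E'
from h import *
f=np.load('fit.npz')
b=T((f['tt'],f['ta']),(-93,-37.5));print(b)
go((*b,50),-10.09+90)
E
```

```text
[520.8974866   50.01849674]
t 16.77 p [519.7  38.6 120.2] jaw -100.24 xaxis [-0.012 -0.002 -1.   ] F [ 0.7 -0.7 -1.9] w 29.7
 tool shift mm [ 70.1 -11.7   0. ]
 turn deg [-0.15  0.66 -0.21]
```

>>> {"fn": "carry_out", "kwargs": {"commands": [[0.02,-0.006,0,0,0.6,0],[0.02,-0.004,0,0,0,0],[0.015,0,0,0,0,0],[0.01,0,0,0,0,0],[0,0,0,0,0,0]]}}

```text
t: 17.4
ee_pos: [518.4, 50.1, 49.9]
orientation: [-2.125, 0.192, 2.139]
ft_force: [-0.9, 0.2, -1.2]
width: 29.6
```

```bash
python3 - <<'E'
from h import *
f=np.load('fit.npz')
b=T((f['tt'],f['ta']),(-93,-37.5));print(b)
go((*b,42),-10.09+90)
p=img('side')['pixels']
cv2.imwrite('pics/c6.png',cv2.convertScaleAbs(cv2.resize(p[180:330,210:370],None,fx=4,fy=4,interpolation=2),alpha=1.2))
E
```

```text
[520.8974866   50.01849674]
t 17.4 p [518.4  50.1  49.9] jaw -100.06 xaxis [-0.007 -0.004 -1.   ] F [-0.9  0.2 -1.2] w 29.6
 tool shift mm [ 7.9 -0.4 -2.5]
 turn deg [ 0.03  0.35 -0.29]
```

View pics/c6.png

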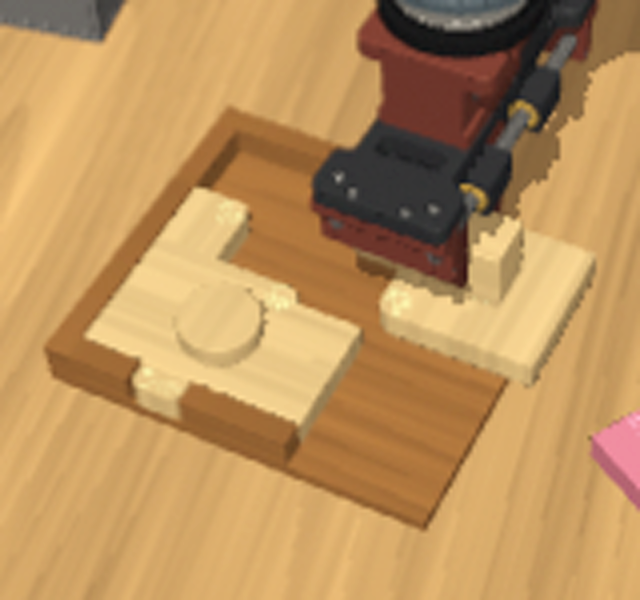

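>>> {"fn": "carry_out", "kwargs": {"commands": [[0.005,0,-0.0025,0,0.3,-0.3],[0.003,0,0,0,0,0],[0,0,0,0,0,0]]}}

```text
t: 17.82
ee_pos: [522.5, 49.3, 43.0]
orientation: [-2.132, 0.187, 2.126]
ft_force: [0.9, -0.0, -2.6]
width: 30.2
```

```bash
python3 - <<'E'
from h import *
f=np.load('fit.npz')
go((*T((f['tt'],f['ta']),(-5,-37.5)),42),-10.09+90)
E
```

```text
t 17.82 p [522.5  49.3  43. ] jaw -100.11 xaxis [ 0.003  0.001 -1.   ] F [ 0.9 -0.  -2.6] w 30.2
 tool shift mm [  1.3  -0.4 -86.3]
 turn deg [-0.02 -0.16  0.08]
```

>>> {"fn": "carry_out", "kwargs": {"commands": [[0.001,0,-0.008,0,0,0],[0,0,-0.008,0,0,0],[0,0,-0.008,0,0,0],[0,0,0,0,0,0]]}}

```text
t: 18.32
ee_pos: [549.0, 44.8, 42.7]
orientation: [-2.134, 0.187, 2.123]
ft_force: [-0.5, 0.4, -1.6]
width: 30.1
```

```bash
python3 - <<'E'
from h import *
f=np.load('fit.npz')
go((*T((f['tt'],f['ta']),(-5,-37.5)),42),-10.09+90)
E
```

```text
t 18.32 p [549.   44.8  42.7] jaw -100.11 xaxis [ 0.005  0.001 -1.   ] F [-0.5  0.4 -1.6] w 30.1
 tool shift mm [  1.   -0.2 -59.4]
 turn deg [-0.02 -0.27  0.11]
```

>>> {"fn": "carry_out", "kwargs": {"commands": [[0,0,-0.008,0,-0.2,0],[0,0,-0.008,0,0,0],[0,0,-0.008,0,0,0],[0,0,0,0,0,0]]}}

```text
t: 18.82
ee_pos: [574.4, 40.2, 42.6]
orientation: [-2.129, 0.186, 2.127]
ft_force: [-0.1, 0.4, -2.4]
width: 29.7
```

```bash
python3 - <<'E'
from h import *
f=np.load('fit.npz')
go((*T((f['tt'],f['ta']),(-5,-37.5)),42),-10.09+90)
E
```

```text
t 18.82 p [574.4  40.2  42.6] jaw -100.11 xaxis [ 0.001  0.002 -1.   ] F [-0.1  0.4 -2.4] w 29.7
 tool shift mm [  0.7  -0.3 -33.6]
 turn deg [-0.02 -0.05  0.11]
```

>>> {"fn": "carry_out", "kwargs": {"commands": [[0.001,0,-0.007,0,0,0],[0,0,-0.007,0,0,0],[0,0,-0.006,0,0,0],[0,0,0,0,0,0]]}}

```text
t: 19.32
ee_pos: [595.5, 36.5, 41.9]
orientation: [-2.13, 0.186, 2.127]
ft_force: [-0.5, -0.3, 0.6]
width: 29.6
```

>>> {"fn": "carry_out", "kwargs": {"commands": [[0,0,-0.004,0,0,0],[0,0,-0.003,0,0,0],[0,0,0,0,0,0]]}}

```text
t: 19.7
ee_pos: [602.6, 35.2, 41.8]
orientation: [-2.13, 0.186, 2.127]
ft_force: [0.3, -0.7, -0.5]
width: 29.3
```

```bash
python3 - <<'E'
from h import *
f=np.load('fit.npz')
go((*T((f['tt'],f['ta']),(-5,-37.5)),42),-10.09+90)
E
```

```text
t 19.7 p [602.6  35.2  41.8] jaw -100.1 xaxis [ 0.001  0.002 -1.   ] F [ 0.3 -0.7 -0.5] w 29.3
 tool shift mm [-0.2 -0.2 -4.9]
 turn deg [-0.01 -0.06  0.11]
```

>>> {"fn": "carry_out", "kwargs": {"commands": [[0,0,-0.003,0,0,0],[0,0,-0.002,0,0,0],[0,0,0,0,0,0]]}}

```text
t: 20.08
ee_pos: [607.8, 34.3, 41.8]
orientation: [-2.13, 0.186, 2.127]
ft_force: [0.4, 0.2, -0.2]
width: 29.8
```

>>> {"fn": "carry_out", "kwargs": {"commands": [[0,0,-0.003,0,0,0],[0,0,-0.003,0,0,0]]}}

```text
t: 20.32
ee_pos: [608.8, 34.1, 41.4]
orientation: [-2.118, 0.187, 2.138]
ft_force: [-10.1, 2.9, 9.6]
width: 30.0
```

>>> {"fn": "carry_out", "kwargs": {"commands": [[0,0,-0.003,0,0,0],[0,0,-0.003,0,0,0]]}}

```text
t: 20.58
ee_pos: [609.3, 34.0, 41.3]
orientation: [-2.105, 0.187, 2.151]
ft_force: [-9.3, 2.7, 8.9]
width: 29.9
```

```bash
python3 - <<'E'
from h import *
f=np.load('fit.npz')
go((*T((f['tt'],f['ta']),(-5,-37.5)),42),-10.09+90)
E
```

```text
t 20.57 p [609.3  34.   41.3] jaw -100.15 xaxis [-0.021  0.004 -1.   ] F [-9.3  2.7  8.9] w 29.9
 tool shift mm [-0.7 -0.3  1.8]
 turn deg [-0.06  1.24 -0.  ]
```

>>> {"fn": "carry_out", "kwargs": {"commands": [[0,0,0,0,0,0],[0,0,0,0,0,0]]}}

```text
t: 20.82
ee_pos: [609.2, 34.1, 41.4]
orientation: [-2.105, 0.187, 2.151]
ft_force: [-0.1, 0.4, -1.6]
width: 29.9
```

>>> {"fn": "carry_out", "kwargs": {"commands": [[0,0,0,0,0,0],[0,0,0,0,0,0],[0,0,0,0,0,0],[0,0,0,0,0,0],[-0.03,0,0,0,0,0],[-0.05,0,0,0,0,0],[-0.05,0,0,0,0,0],[-0.03,0,0,0,0,0]], "grip": 0}}

```text
t: 21.82
ee_pos: [611.3, 33.2, 202.6]
orientation: [-2.099, 0.188, 2.157]
ft_force: [-0.5, 0.4, -0.2]
width: 87.6
```

>>> {"fn": "carry_out", "kwargs": {"commands": [[0,0.05,0,0,0,0],[0,0.05,0,0,0,0],[0,0.05,0,0,0,0],[0,0.05,0,0,0,0],[0,0.05,0,0,0,0],[0,0.05,0,0,0,0],[0,0.03,0,0,0,0],[0,0,0,0,0,0]]}}

```text
t: 22.82
ee_pos: [554.4, -301.2, 207.7]
orientation: [-2.111, 0.186, 2.148]
ft_force: [-0.9, 0.4, -0.1]
width: 87.9
```

```bash
python3 - <<'E'
from h import *
go()
p=img('top')['pixels'];q=img('side')['pixels']
a=cv2.resize(p[148:263,268:383],None,fx=5,fy=5,interpolation=2)
b=cv2.resize(q,None,fx=.35,fy=.35,interpolation=3)
b=cv2.copyMakeBorder(b,0,a.shape[0]-b.shape[0],0,0,0)
c=np.hstack([cv2.convertScaleAbs(a,alpha=1.4),b]);print(c.shape);cv2.imwrite('pics/c7.png',c)
E
```

```text
t 22.82 p [ 554.4 -301.2  207.7] jaw -100.02 xaxis [-0.017  0.002 -1.   ] F [-0.9  0.4 -0.1] w 87.9
(575, 799, 3)
```

View pics/c7.png

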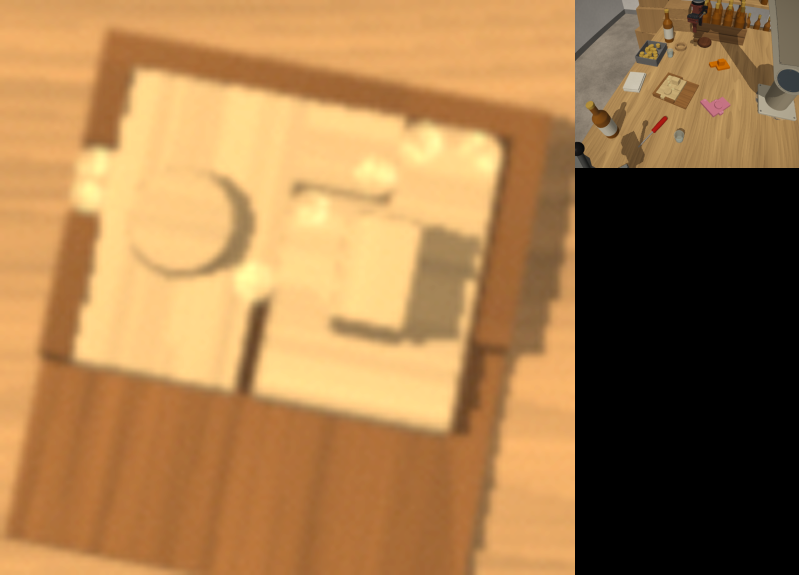

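The final crop shows both boards home. The front edges of the left wall, tongue board and nose board, (42,355) to (240,392) to (452,432), lie on one line. The tongue at (92,180) sits in its notch, and the nose is at the back wall beside the foot.

```bash
python3 -c "
from workcell import ctrl
print(ctrl.close_job())"
```

```text
the job is handed in; nothing more can be done
None
```

The two boards are interlocked in the tray and the job is handed in, at about 23 s of the 64 s allowed.

- **Tongue board:** I gripped it by its boss, squared it up and slid it back until it stopped at the back wall. I then slid it left until the tongue was in the notch and it stopped at about 19 N. It ended within about 1 mm of the computed home.
- **Nose board:** I lifted it by its block and lowered it at the open front of the tray. I slid it in until it stopped at the back wall, at about 10–13 N, with the stop about 2 mm past my estimate. That is within the uncertainty of where I held the block.
- **Last check:** The final top picture shows the front edges of both boards level with the left wall's end, the tongue in its notch and the nose beside the foot. In the small final side view both glasses appear to be standing. The gripper was clear of everything, and none of the checks failed.

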